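# Sweep plaster flakes off the examination board

### The arm

A 6-joint arm with a two-finger parallel gripper is mounted at the origin on the work surface; the furniture and walls round the work are solid. World frame = base frame: x ahead of the robot, y to its left, z up, the work surface at z = 0. Lengths are in m, angles in rad, forces in N, time in s.
With the tool pointing down it reaches from about 0.325 to 0.85 m from the base axis. Payload 4.4 kg.
Tool frame: the origin (TCP) lies on the centre line of the jaws, within the pads' length; the fingertips stand env.nose_length ahead of it and the grasp point (between the pads) lies 2 mm behind it (env.nose_length is the distance from the TCP to the fingertips, in m); z points along the fingers, y is the line along which they close (so a half turn about z gives the same grasp; the last joint's range is limited). The gripper opens to 94 mm and grips with 3 to 60 N. Pads are 16 mm wide; open, the fingers measure 119 mm over their backs; the gripper's body (75 mm by 177 mm) begins 78 mm behind the grasp point.
Start: joints at [-1.349, 0.207, 1.542, -0, 1.393, -0.15], TCP at [0.209, -0.536, 0.222] pointing down, gripper open.
Joint ranges: [-2.73, 2.73], [-0.86, 2.22], [0.23, 2.46], [-1.11, 4.25], [0.08, 2.63], [-2.82, 2.82]. Speed limits (rad/s): [2.79, 2.79, 3.14, 3.14, 3.14, 3.14].

### API

Orientations are given as a 3x3 rotation matrix whose columns are the frame's x, y, z axes.
In Python, from cell import env gives the robot as it stands.
- The arm moves only by the tool carry_out, never from a script. Its argument "series" is a list of rows, each a list of 2 entries, a list of its own where there are three numbers: the shift along the tool's x, y, z normalised to -1 to 1, where 1 is 0.6 m, then the turn about the tool's z normalised to -1 to 1, where 1 is 45 degrees. A call has 1 to 10 rows; each row is the pose to reach, as a shift and turn from the pose commanded when the call began, along the tool's axes at that moment; what a row does not reach only later rows make up. A row lasts 1/12 s, in which the tool goes at most 41.7 mm and 7.16 degrees, less where a joint would pass 70% of its speed; a pose out of reach is approached as far as the arm can. A call with a number of a shift or a turn outside -1 to 1 is refused whole. A call with a gripper value outside its range is refused whole. "gripper" is the opening, from 0 (shut) to 1 (fully open), set as the call begins (left out, the last holds). The fingers move at their own pace and stop on an object; the grip force is fixed at half the most. Time passes only in rows, so rows that repeat a pose let the fingers close. It gives the time, the measured TCP pose, the force, the opening and the grip force at its end, in the units of the state.
- env.read_state(): the state, without advancing time (a new reading comes with each control period).
- env.grab_frame(name): name is "scene" or "top" or "wrist"; returns (picture, depth): 420x560x3 uint8, red, green, blue; 420x560 float32, m along the optical axis (not along the pixel's ray), 0 where there is no reading.
- env.get_calibration(name): a dict with "fov_y" (degrees; the focal length in pixels is half the picture's height over the tangent of half this angle, whatever the lens; pixels are square), "cx", "cy" (the principal point, pixels), "pose" (4x4, takes a point from camera to world coordinates). Camera axes: x right, y down, z forward; pixel columns grow to the right and rows downward; lengths in m; the calibration is good to about 2 mm. The wrist camera is an equidistant fisheye: a pixel r from the principal point sees the ray r / f radians off the axis. A picture is of the moment at which its call begins: read the wrist's pose just before it. get_calibration takes no time and is no camera call; for the wrist camera it gives the pose at the moment of the call.
- env.job_done(): hands the job in; it is judged then, once.
The state is a dict: "time": time; "joint_pos": joint angles; "dq": joint speeds; "joint_torque": joint torques, N m; "tool_pos": TCP position; "tcp_rot": TCP orientation; "contact_force": force on the tool from outside, world axes, zero at the start; "torque": the same for the moment, N m; "opening": opening from 0.0 (shut) to 1.0 (fully open); "grip_force": force on a finger pad.
Only numpy, scipy, OpenCV 4.12 (cv2) and the standard library are available. Lean on these libraries where they do the work, as an engineer would, in place of code of your own. Each camera call takes 0.05 s, during which the arm holds its last target. There are 200 camera calls.

### The job

Three plaster flakes have broken off a cast and lie on the raised grey examination board behind the nearer monitor. Take the scraper block from its cork-lined ledge at one end of the board and sweep all three flakes off the other end into the steel tray, without the fingers touching the flakes; then stand the scraper upright on its ledge again and let go. Leave the tray and the tape roll where they are.

Things in the scene. Friction and masses are not known exactly. Their poses are not given: they have to be found in the camera images.
- board: fixed raised board behind the nearer monitor: grey top 144 mm (its x) by 138 mm (its y), 55 mm above the desk. Origin at desk level under the middle of the grey top; z up. Lips 9 mm high and 6 mm thick run along both long sides (y = +-63 to +-69 mm); both ends (x = +-72 mm) are open. At the end +x a base plate, its top 10 mm above the desk, carries the tray.
- ledge (a point): centre of the top of the cork-lined ledge at the board's end -x, the scraper's resting place: 42 mm (board x) by 130 mm (board y), its top 36 mm above the desk (19 mm below the grey top). Fixed to the board, axes as the board's.
- tray: loose open steel tray 70 mm (x) by 134 mm (y), 36 mm high, walls and floor 3.5 mm, 0.5 kg. Origin under its centre; same heading as the board. It stands on the base plate 4 mm from the board's open end +x (its centre at x = 111 mm of the board's frame), its rim 9 mm below the grey top.
- scraper: loose scraper block, 0.2 kg, standing on the ledge. Rubber-soled foot 28 mm (x) by 106 mm (y), 22 mm high; above it an upright wooden grip 20 mm thick (x), 86 mm long (y), its top 70 mm above the sole. Origin at the centre of the sole, z up, heading about as the board's. Grip across x from above; the foot's long +x face does the sweeping.
- tape_roll: roll of brown tape lying flat on the desk left of the ledge, 96 mm across, 48 mm high. Origin under its centre. Bystander.
- flake_1: loose irregular plaster flake about 54 x 32 mm, 12 mm thick, lying on the board. Origin at the middle of its underside.
- flake_2: loose irregular plaster flake about 52 x 28 mm, 12 mm thick, lying on the board. Origin at the middle of its underside.
- flake_3: loose irregular plaster flake about 56 x 24 mm, 12 mm thick, lying on the board. Origin at the middle of its underside.
Things that resemble listed ones, but are neither listed nor needed, are in the scene too. What is shaped like the flake_2 but turquoise is not meant.

How it is judged:
By the outcome, as a careful person would: the job done as asked, in the order asked, and still so for the second after the job is handed in, with the robot touching nothing.
It also fails if it takes over 38 s, if anything falls off the work surface, if the arm or the gripper's body presses on something with over 40 N, if the wrist force passes 120 N, or if a joint passes its speed limit or range.

## Working session

There is one attempt and no reset: what is moved stays moved. The work goes in short steps, Python scripts to look and compute and a tool call to move; the robot and the scene stay as the last step left them, time stands still between calls to the robot, and variables do not carry over. Pictures are saved under pics/ and viewed, at most 10 in all, crops included, and the job is handed in when it is done.

Besides the shell and the picture viewer there is one more tool, called as name(argument=value, ...) on one line, values as JSON. carry_out: Moves the arm, as the interface text tells. Its arguments: {"type":"object","properties":{"series":{"type":"array","items":{"type":"array"}},"gripper":{"type":"number"}},"required":["series"]}

```bash
ls; mkdir -p pics
python3 - <<'E'
from cell import env
import cv2,numpy as np
s=env.read_state();print(s, env.nose_length)
for n in("scene","top"):
    p,d=env.grab_frame(n);c=env.get_calibration(n);print(n,c)
    cv2.imwrite(f"pics/{n}1.png",p[...,::-1]);np.savez(f"{n}1.npz",p=p,d=d,**{k:c[k] for k in("fov_y","cx","cy","pose")})
E
```

```text
pics
{'time': 0.0, 'joint_pos': array([-1.34851685e+00,  2.07379061e-01,  1.54291558e+00,  3.82748734e-06,
        1.39348109e+00, -1.50533464e-01]), 'dq': array([ 5.70342180e-04, -7.53078355e-04,  1.11315915e-03,  9.60281981e-04,
        5.84567233e-05,  1.47486084e-03]), 'joint_torque': array([ 8.31404686e-04, -3.70881271e+01, -2.81415778e+01,  6.99542044e-02,
        3.63102753e-02, -1.79345484e-04]), 'tool_pos': array([ 0.20924217, -0.53477498,  0.22133221]), 'tcp_rot': array([[ 9.31306783e-01,  3.64235429e-01, -4.77590710e-04],
       [ 3.64235592e-01, -9.31304406e-01,  2.13019099e-03],
       [ 3.31108696e-04, -2.15781685e-03, -9.99997617e-01]]), 'contact_force': array([-0.87262281, -0.62744859,  0.64337289]), 'torque': array([-0.01151582,  0.00244385, -0.06278823]), 'grip_force': 0.0, 'opening': 1.0001240107111409} 0.017
scene {'fov_y': 50.57013073019998, 'cx': 283.21700835016674, 'cy': 213.9657813986593, 'pose': array([[-0.5866688 , -0.61051356,  0.53206476, -0.07330327],
       [-0.80982277,  0.44439222, -0.3830178 ,  0.48372852],
       [-0.00260788, -0.65558275, -0.75511884,  0.8291108 ],
       [ 0.        ,  0.        ,  0.        ,  1.        ]])}
top {'fov_y': 53.88108953127754, 'cx': 278.23005031844644, 'cy': 210.4265328635471, 'pose': array([[-0.00206741, -0.98619931,  0.16554953,  0.30116581],
       [-0.99998089,  0.00107441, -0.00608755,  0.10544368],
       [ 0.00582567, -0.16555895, -0.98618269,  0.91699545],
       [ 0.        ,  0.        ,  0.        ,  1.        ]])}
```

View pics/scene1.png

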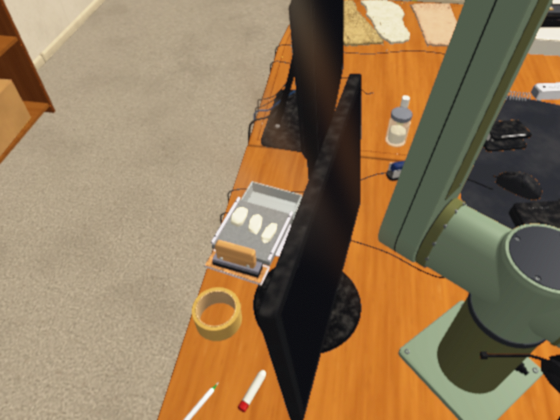

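View pics/top1.png

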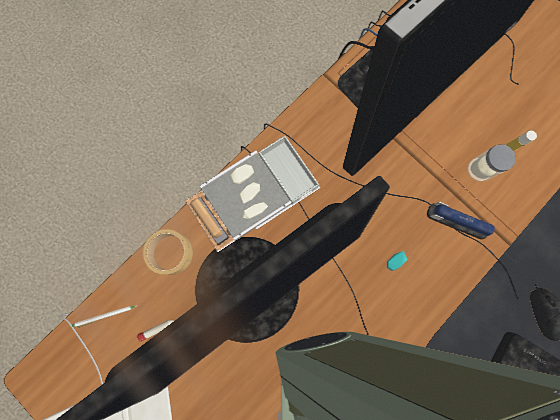

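The scene view shows the board behind the near monitor, with the scraper's grip at (235,252) and the flakes at about (255,225). In the top view the scraper is at (210,220), the flakes at (242,172), (250,192) and (255,210), the tray at (288,170) and the tape at (168,252). The near monitor stands right in front, between them and the arm.

```bash
cat > h.py <<'E'
import numpy as np,cv2
def load(n):
    z=np.load(n+"1.npz");f=210/np.tan(np.radians(float(z["fov_y"])/2))
    v,u=np.mgrid[:420,:560];d=z["d"];P=z["pose"]
    r=np.stack([(u-z["cx"])/f,(v-z["cy"])/f,np.ones_like(d)],-1)
    w=(r*d[...,None])@P[:3,:3].T+P[:3,3]
    return z["p"],d,w,r@P[:3,:3].T,P[:3,3]
def onplane(ray,o,z): return o+ray*((z-o[2])/ray[...,2])[...,None]
E
python3 - <<'E'
from h import *
for n in("top","scene"):
    p,d,w,ray,o=load(n)
    hsv=cv2.cvtColor(p,cv2.COLOR_RGB2HSV);ok=d>0
    reg=(w[...,0]>.4)&(w[...,0]<.8)&(w[...,1]>-.0)&(w[...,1]<.45)&ok
    # grey top
    g=reg&(abs(w[...,2]-.055)<.006)&(hsv[...,1]<60)
    g=cv2.morphologyEx(g.astype(np.uint8),cv2.MORPH_CLOSE,np.ones((9,9)))
    g=cv2.morphologyEx(g,cv2.MORPH_OPEN,np.ones((5,5)))
    c=max(cv2.findContours(g,0,2)[0],key=cv2.contourArea)
    cv=c[:,0];pt=onplane(ray[cv[:,1],cv[:,0]],o,.055)[:,:2]
    print(n,"greytop",cv2.minAreaRect((pt*1000).astype(np.float32)),len(c))
    # flakes: bright cream above board
    m=(reg&(hsv[...,2]>185)&(hsv[...,1]<60)&(hsv[...,1]>8)&(w[...,2]>.058)&(w[...,2]<.075)).astype(np.uint8)
    for c in cv2.findContours(m,0,2)[0]:
        if cv2.contourArea(c)>40:
            q=c[:,0];print(" flake",q.mean(0),np.round(cv2.minAreaRect((onplane(ray[q[:,1],q[:,0]],o,.067)[:,:2]*1000).astype(np.float32))[0]),cv2.contourArea(c))
    # grip top
    m=(reg&(abs(w[...,2]-.106)<.006)&(hsv[...,1]>70)).astype(np.uint8)
    for c in cv2.findContours(m,0,2)[0]:
        if cv2.contourArea(c)>25:
            q=c[:,0];print(" grip",q.mean(0),cv2.minAreaRect((onplane(ray[q[:,1],q[:,0]],o,.106)[:,:2]*1000).astype(np.float32)))
    for lo,hi in((.02,.1),(.1,.2),(.2,.3),(.3,.4),(.4,.6)):
        k=(w[...,2]>lo)&(w[...,2]<hi)&ok&(w[...,0]>.2)&(w[...,0]<1.2)&(w[...,1]>-.6)&(w[...,1]<.7)&(hsv[...,2]<70)
        if k.sum()>20:print(" dark",lo,hi,k.sum(),cv2.minAreaRect((w[k][:,:2]*1000).astype(np.float32)),w[k].min(0).round(3),w[k].max(0).round(3))
E
```

```text
top greytop ((475.5234680175781, 175.15286254882812), (137.1815185546875, 156.80300903320312), 33.58183670043945) 123
 flake [253.07142857 210.32142857] [446. 149.] 197.5
 flake [248.73333333 191.76666667] [484. 160.] 224.5
 flake [241.38888889 172.66666667] [524. 178.] 262.0
 grip [205.27906977 215.93023256] ((427.6092834472656, 247.88442993164062), (77.77238464355469, 19.259445190429688), 36.12202835083008)
 dark 0.02 0.1 2161 ((533.1102294921875, -107.92007446289062), (699.5481567382812, 737.1760864257812), 2.7865564823150635) [ 0.2  -0.49  0.02] [0.9   0.258 0.1  ]
 dark 0.1 0.2 3184 ((558.8001708984375, -111.47500610351562), (128.0681915283203, 957.2096557617188), 52.46546936035156) [ 0.2   -0.454  0.1  ] [0.899 0.207 0.2  ]
 dark 0.2 0.3 4490 ((505.0933532714844, -86.2281494140625), (172.75848388671875, 852.2265625), 55.74609375) [ 0.2   -0.366  0.2  ] [0.83  0.225 0.3  ]
 dark 0.3 0.4 11747 ((429.959228515625, -40.427093505859375), (222.89035034179688, 797.6846923828125), 49.291114807128906) [ 0.2   -0.273  0.3  ] [0.756 0.304 0.4  ]
 dark 0.4 0.6 8307 ((401.4060363769531, -23
[... 620 characters left out ...]
.88726806640625) [ 0.2  -0.6   0.02] [0.882 0.288 0.1  ]
 dark 0.1 0.2 2826 ((578.1138916015625, -85.91574096679688), (187.20115661621094, 949.0707397460938), 52.272743225097656) [ 0.2  -0.45  0.1 ] [0.896 0.202 0.2  ]
 dark 0.2 0.3 3524 ((556.98193359375, -78.78445434570312), (147.7570037841797, 935.8992309570312), 52.313926696777344) [ 0.2   -0.422  0.2  ] [0.883 0.225 0.3  ]
 dark 0.3 0.4 6427 ((507.32659912109375, -35.4742431640625), (133.60194396972656, 868.169921875), 53.15281295776367) [ 0.2   -0.342  0.3  ] [0.82  0.278 0.4  ]
 dark 0.4 0.6 1370 ((426.95135498046875, 29.5721435546875), (115.64996337890625, 629.76416015625), 55.3819580078125) [ 0.201 -0.17   0.4  ] [0.672 0.256 0.48 ]
```

Run:
```python
from h import *
p,d,w,ray,o=load("scene")
for u,v in((356,85),(345,110),(352,140),(300,330),(290,290),(310,240),(298,400),(352,180),(330,230),(310,290),(320,130),(335,20),(300,20),(330,300)):
    print("s",u,v,d[v,u].round(3),w[v,u].round(3),p[v,u])
p,d,w,ray,o=load("top")
for u,v in((382,184),(378,200),(350,225),(345,208),(300,245),(290,262),(200,325),(110,385),(70,415),(240,290),(250,240),(300,180),(348,165),(385,40),(410,25),(300,350),(420,340),(340,335),(282,360),(320,345)):
    print("t",u,v,d[v,u].round(3),w[v,u].round(3),p[v,u])
```

```text
s 356 85 0.76 [ 0.392 -0.006  0.4  ] [38 36 35]
s 345 110 0.714 [0.35  0.056 0.399] [62 50 44]
s 352 140 0.785 [0.353 0.027 0.322] [44 29 23]
s 300 330 0.596 [0.136 0.306 0.277] [14 14 18]
s 290 290 0.514 [0.142 0.32  0.383] [14 14 18]
s 310 240 0.579 [0.194 0.249 0.37 ] [28 25 25]
s 298 400 0.0 [-0.073  0.484  0.829] [24 25 26]
s 352 180 0.853 [0.343 0.021 0.227] [45 30 23]
s 330 230 0.703 [0.242 0.166 0.281] [35 27 25]
s 310 290 0.623 [0.171 0.262 0.289] [15 14 19]
s 320 130 1.044 [ 0.552 -0.074  0.17 ] [26 19 20]
s 335 20 1.152 [ 0.768 -0.29   0.288] [14 16 19]
s 300 20 0.828 [ 0.569 -0.019  0.441] [69 58 47]
s 330 300 0.802 [0.209 0.177 0.122] [13 14 18]
t 382 184 0.534 [ 0.423 -0.032  0.397] [40 36 39]
t 378 200 0.559 [ 0.407 -0.033  0.369] [20 19 22]
t 350 225 0.585 [0.377 0.    0.337] [21 21 24]
t 345 208 0.53 [0.392 0.017 0.395] [66 64 60]
t 300 245 0.519 [0.344 0.075 0.398] [66 65 60]
t 290 262 0.516 [0.323 0.088 0.397] [47 46 45]
t 200 325 0.501 [0.247 0.197 0.399] [76 61 52]
t 110 385 0.49 [0.178 0.302 0.398] [58 56 53]
t 70 415 0.485 [0.145 0.347 0.397] [45 45 44]
t 240 290 0.511 [0.289 0.15  0.396] [48 46 45]
t 250 240 0.907 [0.387 0.162 0.011] [28 27 31]
t 300 180 0.93 [0.523 0.051 0.012] [201 204 197]
t 348 165 0.873 [ 0.54  -0.047  0.073] [27 28 29]
t 385 40 0.469 [ 0.569 -0.019  0.487] [32 29 31]
t 410 25 0.462 [ 0.582 -0.045  0.497] [171 169 165]
t 300 350 0.565 [0.206 0.072 0.328] [90 99 84]
t 420 340 0.888 [ 0.173 -0.204 -0.003] [168 116  73]
t 340 335 0.607 [0.221 0.011 0.288] [34 37 39]
t 282 360 0.563 [0.193 0.097 0.328] [81 88 77]
t 320 345 0.563 [0.213 0.045 0.331] [44 49 47]
```

carry_out(series=[[[0,0,-0.15],0],[[0,0,-0.15],0],[[0,0,-0.15],0]])

```text
time: 0.35
tool_pos: [0.2102, -0.5384, 0.32]
tcp_rot: [[0.931, 0.364, 0.003], [0.364, -0.931, -0.011], [-0.002, 0.012, -1.0]]
contact_force: [0.4, -0.4, 1.7]
opening: 1.004
grip_force: 0.0
```

Run:
```python
from cell import env
import numpy as np,cv2
s=env.read_state();print(s["time"],s["joint_pos"],s["tool_pos"],s["tcp_rot"])
c=env.get_calibration("wrist");print(c)
```

```text
0.35 [-1.34839822e+00  1.47811667e-01  1.41073405e+00  1.08669599e-04
  1.57128203e+00 -1.50511438e-01] [ 0.21017705 -0.5384492   0.31995335] [[ 0.93127325  0.36431146  0.00270091]
 [ 0.3643177  -0.93120432 -0.01145092]
 [-0.0016566   0.01164792 -0.99993079]]
{'fov_y': 65.70646984690485, 'cx': 280.9506904748631, 'cy': 211.05524761047087, 'pose': array([[ 0.3630574 , -0.90461723, -0.2232868 ,  0.27452584],
       [-0.9316964 , -0.3495068 , -0.09892835, -0.51184115],
       [ 0.01145203,  0.24395218, -0.96971964,  0.48189234],
       [ 0.        ,  0.        ,  0.        ,  1.        ]])}
```

carry_out(series=[[[0,0,-0.38],0],[[0,0,-0.38],-0.15],[[0,0,-0.38],-0.27],[[0,0,-0.38],-0.27],[[0,0,-0.38],-0.27],[[0,0,-0.38],-0.27]])

```text
time: 0.85
tool_pos: [0.2095, -0.5357, 0.5467]
tcp_rot: [[0.834, 0.552, 0.002], [0.552, -0.834, -0.009], [-0.003, 0.008, -1.0]]
contact_force: [1.2, -0.0, 0.9]
opening: 0.994
grip_force: 0.0
```

Run:
```python
from cell import env
import numpy as np
from scipy.optimize import least_squares
s=env.read_state();print(s["time"],s["joint_pos"],s["tool_pos"],s["tcp_rot"])
D=[([-1.34851685,.207379061,1.54291558,0,1.39348109],[.20924217,-.53477498,.22133221]),([-1.34839822,.147811667,1.41073405,0,1.57128203],[.21017705,-.5384492,.31995335])]
D+=[(list(s["joint_pos"][:5]),list(s["tool_pos"]))]
def fk(p,q):
    h,a,L2,L3,L6,d,e=p
    q1,q2,q3,_,q5=q;A=q2+q3;B=A+q5
    r=a+L2*np.sin(q2)+L3*np.sin(A)+e*np.cos(A)+L6*np.sin(B);z=h+L2*np.cos(q2)+L3*np.cos(A)-e*np.sin(A)+L6*np.cos(B)
    return np.array([r*np.cos(q1)-d*np.sin(q1),r*np.sin(q1)+d*np.cos(q1),z])
f=lambda p:np.r_[np.concatenate([fk(p,q)-x for q,x in D]),1e-3*(p-[.3,0,.4,.4,.25,.09,0])]
r=least_squares(f,[.3,0,.4,.4,.25,.09,0]);print(r.x.round(3),np.abs(r.fun[:9]).max())
```

```text
0.85 [-1.34845016e+00  1.70585559e-01  9.34207525e-01  3.04699411e-05
  2.02801108e+00 -3.62584987e-01] [ 0.20949661 -0.53569393  0.54668715] [[ 0.83374564  0.55214522  0.00196467]
 [ 0.55214006 -0.83370737 -0.008566  ]
 [-0.00309172  0.00822664 -0.99996138]]
[0.27  0.001 0.451 0.5   0.309 0.086 0.094] 2.154091777573086e-05
```

carry_out(series=[[[0.63,-0.37,0],0],[[0.63,-0.37,0],0],[[0.63,-0.37,0],0],[[0.63,-0.37,0],0],[[0.63,-0.37,0],0],[[0.63,-0.37,0],0],[[0.63,-0.37,0],0],[[0.63,-0.37,0],0],[[1.0,-0.85,0],0],[[1.0,-0.85,0],0]])

```text
time: 1.68
tool_pos: [0.3691, -0.1519, 0.5398]
tcp_rot: [[0.834, 0.552, -0.001], [0.552, -0.834, 0.001], [-0.0, -0.001, -1.0]]
contact_force: [-0.2, 0.7, 0.1]
opening: 0.999
grip_force: 0.0
```

carry_out(series=[[[0.42,-0.46,0],0],[[0.42,-0.46,0],0],[[0.42,-0.46,0],0],[[0.42,-0.46,0],0],[[0.42,-0.46,0],0],[[0.42,-0.46,0],0],[[0.42,-0.46,0],0],[[0.42,-0.46,0],0],[[0.42,-0.46,0.1],0],[[0.42,-0.46,0.1],0]])

```text
time: 2.52
tool_pos: [0.4267, 0.2184, 0.4795]
tcp_rot: [[0.832, 0.555, 0.001], [0.555, -0.832, 0.001], [0.002, 0.0, -1.0]]
contact_force: [0.3, -0.4, -0.1]
opening: 1.0
grip_force: 0.0
```

Run:
```python
from cell import env
import numpy as np,cv2
env.grab_frame("wrist")
c=env.get_calibration("wrist");s=env.read_state();p,d=env.grab_frame("wrist")
print(s["time"],s["tool_pos"],s["joint_pos"],c["pose"].round(4),abs(s["dq"]).max())
cv2.imwrite("pics/w1.png",p[...,::-1]);np.savez("wrist1.npz",p=p,d=d,**{k:c[k] for k in("fov_y","cx","cy","pose")})
```

```text
2.5667 [0.42495154 0.21936658 0.47241856] [ 0.29368081 -0.06820338  1.33336128  0.00246346  1.88718914  1.27509539] [[ 0.5553 -0.8041 -0.2123  0.4845]
 [-0.8316 -0.5387 -0.1352  0.2577]
 [-0.0057  0.2516 -0.9678  0.6338]
 [ 0.      0.      0.      1.    ]] 0.11124607387425203
```

View pics/w1.png

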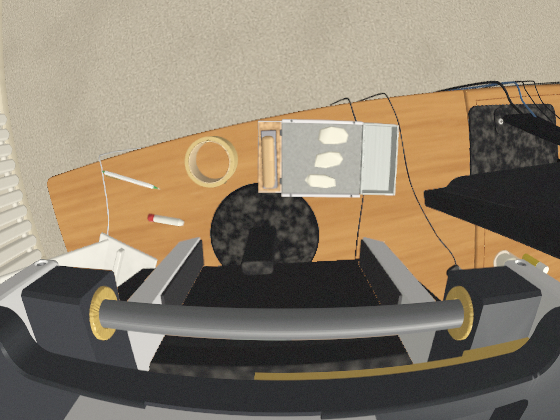

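The wrist picture shows the grip at (270,160), the grey top from (282,122) to (362,194), the flakes at (333,135), (328,160) and (320,182), the tray at (380,158) and the tape at (211,160).

```bash
cat >> h.py <<'E'
def wload(f="wrist1.npz"):
    z=np.load(f);fl=210/np.tan(np.radians(float(z["fov_y"])/2));v,u=np.mgrid[:420,:560]
    x=u-float(z["cx"]);y=v-float(z["cy"]);r=np.hypot(x,y)+1e-9;t=r/fl
    ray=np.stack([np.sin(t)*x/r/np.cos(t),np.sin(t)*y/r/np.cos(t),np.ones_like(t)],-1)
    P=z["pose"];R=ray@P[:3,:3].T;return z["p"],z["d"],P[:3,3]+R*z["d"][...,None],R,P[:3,3]
def mr(m,ray,o,z,amin=30):
    out=[]
    for c in cv2.findContours(m.astype(np.uint8),0,2)[0]:
        if cv2.contourArea(c)>amin:
            q=c[:,0];out.append((q.mean(0).round(),cv2.contourArea(c),cv2.minAreaRect((onplane(ray[q[:,1],q[:,0]],o,z)[:,:2]*1000).astype(np.float32))))
    return out
E
python3 - <<'E'
from h import *
p,d,w,ray,o=wload()
hsv=cv2.cvtColor(p,cv2.COLOR_RGB2HSV)
for u,v in((270,160),(262,160),(276,160),(265,128),(300,150),(300,124),(362,160),(380,160),(333,135),(320,182)):print(u,v,w[v,u].round(4),p[v,u],hsv[v,u])
Z=w[...,2];ok=(d>0)&(w[...,0]>.35)&(w[...,0]<.65)&(w[...,1]>.0)&(w[...,1]<.35)
for r in mr(ok&(abs(Z-.106)<.008)&(hsv[...,1]>60),ray,o,.106):print("grip",r)
m=cv2.morphologyEx((ok&(abs(Z-.060)<.012)&(hsv[...,1]<70)).astype(np.uint8),cv2.MORPH_CLOSE,np.ones((5,5)))
for r in mr(m,ray,o,.055):print("top",r)
C=np.array([.477,.168]);a=np.radians(-56.5);ex=np.array([np.cos(a),np.sin(a)]);ey=np.array([-ex[1],ex[0]])
def B(x):return np.stack([(x[...,:2]-C)@ex,(x[...,:2]-C)@ey],-1)*1000
fm=ok&(abs(Z-.067)<.008)&(hsv[...,2]>185)&(B(w)[...,1].__abs__()<61)&(B(w)[...,0]<62)
for c in cv2.findContours(fm.astype(np.uint8),0,2)[0]:
    if cv2.contourArea(c)>40:
        q=c[:,0];b=B(onplane(ray[q[:,1],q[:,0]],o,.067));print("flake board",b.min(0).round(),b.max(0).round())
np.save("bw.npy",B(w))
bb=B(onplane(ray,o,.055))
# profile along x and y through the board
for v in(148,):
    print([(u,bb[v,u,0].round(),p[v,u].tolist(),round(float(Z[v,u]),3)) for u in range(255,402,1) if u<290 or u>355])
print([(v,bb[v,300,1].round(),p[v,300].tolist(),round(float(Z[v,300]),3)) for v in list(range(116,130))+list(range(186,200))])
E
```

```text
270 160 [0.4302 0.2464 0.1068] [240 206 155] [ 18  90 240]
262 160 [0.4223 0.2572 0.1008] [145 120  85] [ 18 106 145]
276 160 [0.4301 0.2361 0.048 ] [152 148 146] [ 10  10 152]
265 128 [0.4671 0.2851 0.036 ] [209 171 124] [ 17 104 209]
300 150 [0.4694 0.2108 0.0536] [179 178 169] [ 27  14 179]
300 124 [0.5079 0.237  0.0554] [179 178 170] [ 27  13 179]
362 160 [0.5196 0.1055 0.046 ] [217 219 210] [ 37  10 219]
380 160 [0.5428 0.0675 0.0153] [220 223 214] [ 40  10 223]
333 135 [0.5243 0.1793 0.0671] [249 244 224] [ 24  26 249]
320 182 [0.4431 0.151  0.0694] [249 245 225] [ 25  25 249]
grip (array([266., 158.]), 536.0, ((425.877685546875, 247.73226928710938), (84.19183349609375, 19.897457122802734), 35.732017517089844))
top (array([307., 157.]), 6318.5, ((469.2367858886719, 185.27752685546875), (139.6971435546875, 181.5172882080078), 33.116539001464844))
flake board [-31. -47.] [ 23. -25.]
flake board [-14. -11.] [34. 16.]
flake board [-8. 31.] [42. 60.]
[(255, np.float64(-120.0), [197, 143, 86], -0.002), (256, np.float64(-118.0), [197, 143, 87], 0.001), (257, np.float64(-116.0), [191, 
[... 4576 characters left out ...]
], 0.055), (186, np.float64(-48.0), [181, 180, 172], 0.057), (187, np.float64(-50.0), [181, 180, 171], 0.054), (188, np.float64(-51.0), [179, 180, 171], 0.055), (189, np.float64(-53.0), [175, 174, 166], 0.056), (190, np.float64(-55.0), [178, 178, 169], 0.054), (191, np.float64(-57.0), [181, 179, 170], 0.056), (192, np.float64(-59.0), [176, 176, 168], 0.053), (193, np.float64(-61.0), [176, 174, 170], 0.059), (194, np.float64(-62.0), [215, 212, 208], 0.062), (195, np.float64(-64.0), [240, 236, 232], 0.065), (196, np.float64(-66.0), [210, 207, 202], 0.063), (197, np.float64(-68.0), [37, 37, 42], 0.006), (198, np.float64(-70.0), [37, 34, 34], 0.005), (199, np.float64(-72.0), [35, 33, 34], 0.01)]
```

carry_out(series=[[[0.027,-0.038,0.02],0],[[0.027,-0.038,0.1],0],[[0.027,-0.038,0.17],0],[[0.027,-0.038,0.24],0],[[0.027,-0.038,0.31],0],[[0.027,-0.038,0.38],0],[[0.027,-0.038,0.45],0],[[0.027,-0.038,0.5],0],[[0.027,-0.038,0.53],0],[[0.027,-0.038,0.53],0]], gripper=0.65)

```text
time: 3.45
tool_pos: [0.4247, 0.2412, 0.1584]
tcp_rot: [[0.834, 0.551, -0.009], [0.551, -0.835, -0.004], [-0.009, -0.002, -1.0]]
contact_force: [-1.7, -0.5, -0.8]
opening: 0.65
grip_force: 0.0
```

Run:
```python
from cell import env
from h import *
env.grab_frame("scene")
c=env.get_calibration("wrist");s=env.read_state();p,d=env.grab_frame("wrist")
print(s["time"],s["tool_pos"],s["tcp_rot"].round(4),s["contact_force"],abs(s["dq"]).max(),s["opening"])
cv2.imwrite("pics/w2.png",p[...,::-1]);np.savez("wrist2.npz",p=p,d=d,**{k:c[k] for k in("fov_y","cx","cy","pose")})
p,d,w,ray,o=wload("wrist2.npz");hsv=cv2.cvtColor(p,cv2.COLOR_RGB2HSV)
ok=(d>0)&(w[...,0]>.35)&(w[...,0]<.65)&(w[...,1]>.1)&(w[...,1]<.35)
for r in mr(ok&(abs(w[...,2]-.106)<.008)&(hsv[...,1]>60),ray,o,.106):print("grip",r)
```

```text
3.5 [0.42682238 0.24211345 0.16137491] [[ 8.344e-01  5.511e-01 -3.600e-03]
 [ 5.511e-01 -8.345e-01 -1.700e-03]
 [-3.900e-03 -6.000e-04 -1.000e+00]] [ 0.58466663  0.43214393 -0.12531447] 0.07382875870607897 0.6486088591311098
grip (array([271., 222.]), 2886.0, ((426.41845703125, 249.34503173828125), (83.48362731933594, 19.47199821472168), 35.303619384765625))
```

View pics/w2.png

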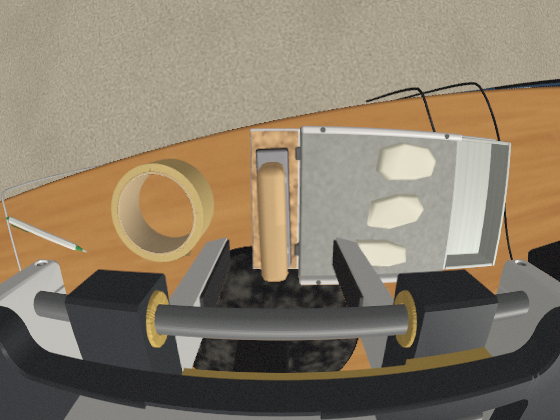

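Wrist view: the open fingers straddle the grip, whose top runs from (271,165) to (275,280), all on the ledge. The flakes are untouched at (405,162), (395,212) and (380,253).

carry_out(series=[[[0.006,-0.01,0.03],-0.03],[[0.006,-0.01,0.07],-0.03],[[0.006,-0.01,0.1],-0.03],[[0.006,-0.01,0.12],-0.03],[[0.006,-0.01,0.13],-0.03],[[0.006,-0.01,0.13],-0.03],[[0.006,-0.01,0.13],-0.03]])

```text
time: 4.13
tool_pos: [0.4292, 0.251, 0.0866]
tcp_rot: [[0.821, 0.571, 0.004], [0.571, -0.821, 0.001], [0.004, 0.001, -1.0]]
contact_force: [0.1, -1.4, -0.1]
opening: 0.646
grip_force: 0.0
```

carry_out(series=[[[0,0,0],0],[[0,0,0],0],[[0,0,0],0],[[0,0,0],0],[[0,0,0],0],[[0,0,0],0]], gripper=0)

```text
time: 4.63
tool_pos: [0.4273, 0.2505, 0.0846]
tcp_rot: [[0.821, 0.572, 0.0], [0.572, -0.821, 0.0], [0.0, 0.0, -1.0]]
contact_force: [0.2, -0.5, -0.2]
opening: 0.26
grip_force: 0.0
```

Run:
```python
from cell import env
s=env.read_state();print(s["time"],s["tool_pos"],s["tcp_rot"].round(4),s["contact_force"],s["opening"],s["grip_force"])
```

```text
4.6333 [0.42730234 0.25046536 0.08460755] [[ 8.206e-01  5.716e-01  2.000e-04]
 [ 5.716e-01 -8.206e-01  1.000e-04]
 [ 2.000e-04  0.000e+00 -1.000e+00]] [ 0.15240873 -0.47274332 -0.15756618] 0.25990895381243634 0.0
```

carry_out(series=[[[0,0,0],0],[[0,0,0],0],[[0,0,0],0],[[0,0,0],0]])

```text
time: 4.97
tool_pos: [0.4272, 0.2504, 0.0844]
tcp_rot: [[0.821, 0.572, -0.0], [0.572, -0.821, -0.0], [-0.0, 0.0, -1.0]]
contact_force: [0.8, -0.4, 0.6]
opening: 0.209
grip_force: 30.0
```

carry_out(series=[[[0,0,-0.015],0],[[0,0,-0.035],0],[[0,0,-0.047],0.03],[[0,0,-0.047],0.03],[[0,0,-0.047],0.03],[[0,0,-0.047],0.03]])

```text
time: 5.47
tool_pos: [0.4268, 0.2503, 0.1123]
tcp_rot: [[0.834, 0.552, -0.001], [0.552, -0.834, -0.0], [-0.001, -0.0, -1.0]]
contact_force: [0.0, 0.4, -2.6]
opening: 0.215
grip_force: 30.0
```

Run:
```python
from cell import env
from h import *
c=env.get_calibration("wrist");s=env.read_state();p,d=env.grab_frame("wrist")
print(s["time"],s["tool_pos"],s["tcp_rot"].round(4),s["contact_force"],s["opening"])
R=s["tcp_rot"];print("tool y",np.degrees(np.arctan2(R[1,1],R[0,1])))
np.savez("wrist3.npz",p=p,d=d,**{k:c[k] for k in("fov_y","cx","cy","pose")})
cv2.imwrite("pics/w3.png",p[...,::-1])
p,d,w,ray,o=wload("wrist3.npz");hsv=cv2.cvtColor(p,cv2.COLOR_RGB2HSV);Z=w[...,2]
# lips: bright band z~.064 -> line fit for board heading & centre line
C=np.array([.477,.168]);a=np.radians(-56.5);ex=np.array([np.cos(a),np.sin(a)]);ey=np.array([-ex[1],ex[0]])
b=np.stack([(w[...,:2]-C)@ex,(w[...,:2]-C)@ey],-1)*1000
g=onplane(ray,o,.064);gb=np.stack([(g[...,:2]-C)@ex,(g[...,:2]-C)@ey],-1)*1000
for sg in(1,-1):
    m=(d>0)&(abs(Z-.064)<.004)&(abs(sg*b[...,1]-66)<9)&(abs(b[...,0])<60)&(hsv[...,1]<40)&(hsv[...,2]>195)
    x,y=gb[m].T
    if len(x)>20:
        k=np.polyfit(x,y,1);print("lip",sg,len(x),np.degrees(np.arctan(k[0])),k[1])
gt=onplane(ray,o,.055);tb=np.stack([(gt[...,:2]-C)@ex,(gt[...,:2]-C)@ey],-1)*1000
m=(d>0)&(abs(Z-.055)<.004)&(hsv[...,1]<40)&(abs(tb[...,1]-20)<40);x=tb[m][:,0]
print("grey x range",np.percentile(x,[.2,99.8]))
m=(d>0)&(hsv[...,2]>185)&(abs(b[...,1])<58)&(abs(Z-.067)<.008)&(hsv[...,1]>12)&(b[...,0]>-45)&(b[...,0]<60)
for c in cv2.findContours(m.astype(np.uint8),0,2)[0]:
    if cv2.contourArea(c)>150:
        q=c[:,0];f=onplane(ray[q[:,1],q[:,0]],o,.067);f=np.stack([(f[:,:2]-C)@ex,(f[:,:2]-C)@ey],-1)*1000;print("flake",f.min(0).round(),f.max(0).round())
t=(s["tool_pos"][:2]-C);print("tcp board",t@ex*1000,t@ey*1000)
```

```text
5.4667 [0.42683359 0.2502958  0.11231729] [[ 8.338e-01  5.521e-01 -7.000e-04]
 [ 5.521e-01 -8.338e-01 -3.000e-04]
 [-7.000e-04 -2.000e-04 -1.000e+00]] [ 0.04566994  0.39037558 -2.58416587] 0.2146948258575115
tool y -56.48737701588206
lip 1 902 -1.7395639556857518 67.78256758585711
grey x range [-73.66178244  69.15774978]
flake [-10. -45.] [ 21. -24.]
flake [-18. -11.] [33. 16.]
flake [-8. 31.] [42. 58.]
tcp board -96.31399919404815 3.589034482570683
```

View pics/w3.png

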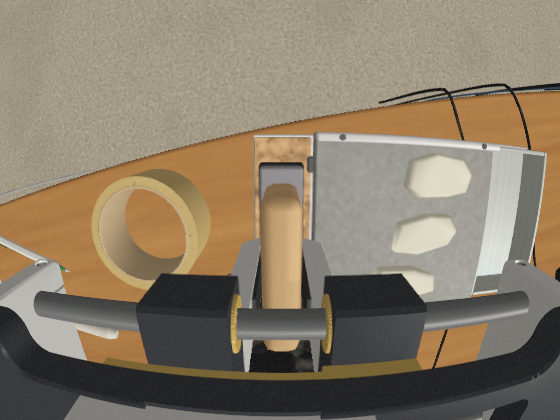

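The wrist view shows the scraper lifted off the ledge between the fingers at (282,265), about parallel to the board's end edge at (316,200). I'll check the board's heading more closely.

Run:
```python
from h import *
C=np.array([.477,.168]);a=np.radians(-56.5);ex=np.array([np.cos(a),np.sin(a)]);ey=np.array([-ex[1],ex[0]])
for f in("wrist1.npz","wrist2.npz","wrist3.npz"):
    p,d,w,ray,o=wload(f);hsv=cv2.cvtColor(p,cv2.COLOR_RGB2HSV);Z=w[...,2]
    bb=lambda g:np.stack([(g[...,:2]-C)@ex,(g[...,:2]-C)@ey],-1)*1000
    b=bb(w);t=bb(onplane(ray,o,.055));l=bb(onplane(ray,o,.064))
    # board -x edge: per row, first column on grey top ; +x edge: last
    g=(d>0)&(abs(Z-.0555)<.004)&(hsv[...,1]<40)&(abs(b[...,1])<58)
    E=[];F=[]
    for v in range(420):
        u=np.where(g[v]&(t[v,:,0]<-55)&(t[v,:,0]>-85))[0]
        if len(u)>3:E.append(t[v,u[0]])
        u=np.where(g[v]&(t[v,:,0]>50)&(t[v,:,0]<73))[0]
        if len(u)>3:F.append(t[v,u[-1]])
    for n,L in(("-x",E),("+x",F)):
        L=np.array(L)
        if len(L)>8:
            k=np.polyfit(L[:,1],L[:,0],1);r=L[:,0]-np.polyval(k,L[:,1]);L=L[abs(r)<3];k=np.polyfit(L[:,1],L[:,0],1);print(f,n,len(L),"heading off",-np.degrees(np.arctan(k[0])).round(2),"x0",k[1].round(1))
    # lip inner edge (grey->white) at +y: per column
    for sg in(1,-1):
        G=[]
        m=(d>0)&(abs(Z-.064)<.0035)&(abs(b[...,1]-2-sg*66)<8)&(abs(b[...,0])<65)
        for u in range(560):
            v=np.where(m[:,u])[0]
            if len(v)>1:G.append(l[v,u].mean(0))
        G=np.array(G)
        if len(G)>15:
            k=np.polyfit(G[:,0],G[:,1],1);print(f,"lip",sg,len(G),np.degrees(np.arctan(k[0])).round(2),k[1].round(1))
```

```text
wrist1.npz -x 57 heading off 0.19 x0 -84.3
wrist1.npz +x 63 heading off 0.04 x0 69.1
wrist1.npz lip 1 73 -0.12 69.7
wrist1.npz lip -1 71 0.09 -62.3
wrist2.npz -x 71 heading off 1.27 x0 -84.2
wrist2.npz +x 120 heading off -0.06 x0 69.0
wrist2.npz lip 1 146 -0.24 69.7
wrist2.npz lip -1 47 0.26 -60.8
wrist3.npz -x 75 heading off 8.44 x0 -68.0
wrist3.npz +x 135 heading off -0.19 x0 68.9
wrist3.npz lip 1 167 -0.22 69.6
```

carry_out(series=[[[0,0.02,0],0],[[0,0.04,0],0],[[0,0.06,0],0],[[0,0.06,0],0],[[0,0.06,0.007],0],[[0,0.06,0.0125],0],[[0,0.06,0.0125],0],[[0,0.06,0.0125],0]])

```text
time: 6.18
tool_pos: [0.4464, 0.2204, 0.1045]
tcp_rot: [[0.834, 0.552, -0.001], [0.552, -0.834, -0.0], [-0.001, -0.001, -1.0]]
contact_force: [0.8, 0.0, -1.5]
opening: 0.212
grip_force: 30.0
```

carry_out(series=[[[0,0.01,0],0],[[0,0.02,0],0],[[0,0.03,0],0],[[0,0.04,0],0],[[0,0.05,0],0],[[0,0.06,0],0],[[0,0.07,0],0],[[0,0.08,0],0],[[0,0.09,0],0],[[0,0.1,0],0]])

```text
time: 7.02
tool_pos: [0.4806, 0.1699, 0.1051]
tcp_rot: [[0.834, 0.552, -0.0], [0.552, -0.834, 0.0], [0.0, -0.0, -1.0]]
contact_force: [-0.9, 0.5, -2.2]
opening: 0.208
grip_force: 30.0
```

Run:
```python
from cell import env
from h import *
s=env.read_state();p,d=env.grab_frame("wrist")
print(s["time"],s["tool_pos"],s["contact_force"],s["opening"])
q,_=env.grab_frame("top")
cv2.imwrite("pics/s4.png",np.hstack([p[100:340,250:],cv2.resize(q[110:270,180:340],(240,240))])[...,::-1])
```

```text
7.0167 [0.48056894 0.16990625 0.10514584] [-0.88023083  0.48434196 -2.19874172] 0.2075555373655929
```

View pics/s4.png

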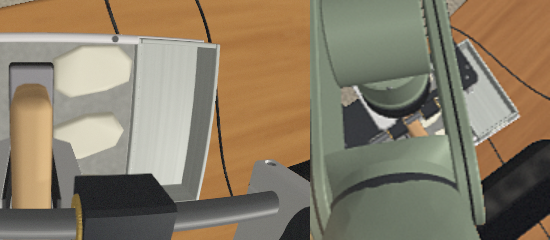

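carry_out(series=[[[0,0.009,0],0],[[0,0.018,0],0],[[0,0.027,0],0],[[0,0.036,0],0],[[0,0.045,0],0],[[0,0.054,0],0],[[0,0.063,0],0],[[0,0.072,0],0],[[0,0.081,0],0],[[0,0.09,0],0]])

```text
time: 7.95
tool_pos: [0.5105, 0.1248, 0.1052]
tcp_rot: [[0.834, 0.552, 0.0], [0.552, -0.834, -0.0], [0.0, 0.0, -1.0]]
contact_force: [-1.1, 0.8, -1.5]
opening: 0.209
grip_force: 30.0
```

carry_out(series=[[[0,0.008,0],0],[[0,0.016,0],0],[[0,0.024,0],0],[[0,0.032,0],0],[[0,0.036,0],0],[[0,0.036,0],0],[[0,0.036,0],0],[[0,0.036,0],0]])

```text
time: 8.62
tool_pos: [0.5218, 0.1075, 0.1051]
tcp_rot: [[0.834, 0.552, -0.0], [0.552, -0.834, 0.0], [-0.0, -0.0, -1.0]]
contact_force: [-0.5, -0.1, -1.8]
opening: 0.21
grip_force: 30.0
```

Run:
```python
from cell import env
from h import *
s=env.read_state();p,d=env.grab_frame("wrist")
C=np.array([.477,.168]);a=np.radians(-56.5);ex=np.array([np.cos(a),np.sin(a)])
print(s["time"],s["tool_pos"],s["contact_force"],s["opening"],"front x",(s["tool_pos"][:2]-C)@ex*1000+2.7+14)
q,_=env.grab_frame("scene")
cv2.imwrite("pics/s5.png",np.hstack([p[100:340,200:],cv2.resize(q[160:300,190:330],(240,240))])[...,::-1])
```

```text
8.6167 [0.52178619 0.10747182 0.10507797] [-0.51030127 -0.07802475 -1.79138659] 0.20995392589643752 front x 91.89275031799217
```

View pics/s5.png

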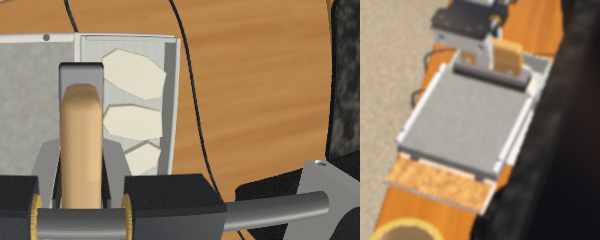

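All three flakes are in the tray at (132,75), (132,122) and (143,158) in the left crop, and the grey top is clear. I'll bring the scraper back.

carry_out(series=[[[0,0,-0.0125],0],[[0,-0.02,-0.0125],0],[[0,-0.05,-0.0125],0],[[0,-0.09,-0.0125],0],[[0,-0.13,-0.0125],0],[[0,-0.17,-0.0125],0],[[0,-0.21,-0.0125],0],[[0,-0.25,-0.0125],0],[[0,-0.286,-0.0125],0],[[0,-0.286,-0.0125],0]])

```text
time: 9.55
tool_pos: [0.4243, 0.2536, 0.1129]
tcp_rot: [[0.832, 0.555, -0.001], [0.555, -0.832, 0.002], [-0.0, -0.002, -1.0]]
contact_force: [-0.9, 0.3, -1.5]
opening: 0.212
grip_force: 30.0
```

carry_out(series=[[[0,0,0],0],[[0,0,0],0],[[0,0,0],0],[[0,0,0],0]])

```text
time: 9.88
tool_pos: [0.4278, 0.2498, 0.1128]
tcp_rot: [[0.835, 0.551, 0.0], [0.551, -0.835, -0.0], [0.0, 0.0, -1.0]]
contact_force: [0.7, 0.0, -2.0]
opening: 0.209
grip_force: 30.0
```

Run:
```python
from cell import env
from h import *
s=env.read_state();p,d=env.grab_frame("wrist")
C=np.array([.477,.168]);a=np.radians(-56.5);ex=np.array([np.cos(a),np.sin(a)]);ey=np.array([-ex[1],ex[0]])
t=(s["tool_pos"][:2]-C)*1000
print(s["time"],s["tool_pos"],s["contact_force"],"board",t@ex+2.7,t@ey-4)
cv2.imwrite("pics/s6.png",p[...,::-1])
```

```text
9.8833 [0.42782858 0.24983692 0.11278716] [ 0.73323185  0.01085825 -1.97360036] board -92.68217419756925 0.1654786524166454
```

View pics/s6.png

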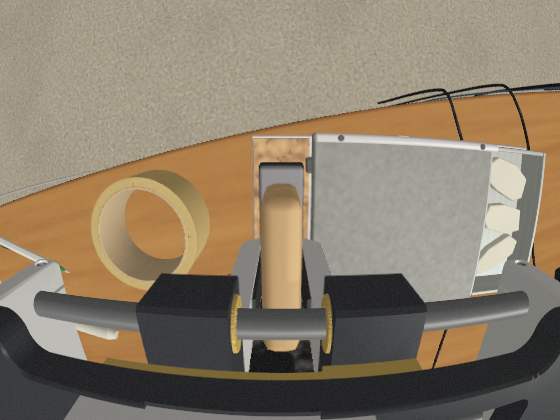

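The scraper is above the ledge again at (282,265). The board is empty and the flakes lie in the tray at (508,180), (502,218) and (497,250).

carry_out(series=[[[0,0,0.012],0],[[0,0,0.024],0],[[0,0,0.034],0],[[0,0,0.04],0],[[0,0,0.044],0],[[0,0,0.046],0],[[0,0,0.047],0],[[0,0,0.047],0],[[0,0,0.047],0]])

```text
time: 10.68
tool_pos: [0.4275, 0.2506, 0.0846]
tcp_rot: [[0.834, 0.552, 0.001], [0.552, -0.834, 0.0], [0.001, 0.0, -1.0]]
contact_force: [-0.3, 0.7, -2.1]
opening: 0.21
grip_force: 30.0
```

carry_out(series=[[[0,0,0.001],0],[[0,0,0.001],0],[[0,0,0.001],0]])

```text
time: 10.93
tool_pos: [0.4277, 0.2506, 0.0845]
tcp_rot: [[0.834, 0.552, 0.001], [0.552, -0.834, 0.0], [0.001, 0.0, -1.0]]
contact_force: [-1.4, -0.0, 2.6]
opening: 0.212
grip_force: 30.0
```

carry_out(series=[[[0,0,0.001],0],[[0,0,0.001],0],[[0,0,0.001],0]])

```text
time: 11.18
tool_pos: [0.4276, 0.2506, 0.0844]
tcp_rot: [[0.834, 0.552, 0.001], [0.552, -0.834, 0.0], [0.001, 0.0, -1.0]]
contact_force: [-2.4, -1.1, 6.7]
opening: 0.211
grip_force: 30.0
```

Contact is made, so I'll release to 0.65, wait for the fingers to open, then rise.

carry_out(series=[[[0,0,0],0],[[0,0,0],0],[[0,0,0],0],[[0,0,0],0],[[0,0,0],0],[[0,0,0],0],[[0,0,0],0],[[0,0,0],0]], gripper=0.65)

```text
time: 11.85
tool_pos: [0.4272, 0.2504, 0.0832]
tcp_rot: [[0.834, 0.552, -0.0], [0.552, -0.834, -0.0], [-0.0, -0.0, -1.0]]
contact_force: [0.1, -0.1, -0.3]
opening: 0.648
grip_force: 0.0
```

carry_out(series=[[[0,0,-0.02],0],[[0,0,-0.05],0],[[0,0,-0.09],0],[[0,0,-0.14],0],[[0,0,-0.18],0],[[0,0,-0.2],0],[[0,0,-0.2],0],[[0,0,-0.2],0]])

```text
time: 12.52
tool_pos: [0.4276, 0.2506, 0.2037]
tcp_rot: [[0.834, 0.552, 0.002], [0.552, -0.834, 0.001], [0.002, 0.0, -1.0]]
contact_force: [0.0, 0.3, -0.3]
opening: 0.654
grip_force: 0.0
```

Run:
```python
from cell import env
from h import *
c=env.get_calibration("wrist");s=env.read_state();p,d=env.grab_frame("wrist")
print(s["time"],s["tool_pos"],s["contact_force"],s["opening"])
np.savez("wrist7.npz",p=p,d=d,**{k:c[k] for k in("fov_y","cx","cy","pose")})
cv2.imwrite("pics/s7.png",p[...,::-1])
p,d,w,ray,o=wload("wrist7.npz");hsv=cv2.cvtColor(p,cv2.COLOR_RGB2HSV)
for r in mr((d>0)&(abs(w[...,2]-.106)<.006)&(hsv[...,1]>60)&(w[...,0]>.35),ray,o,.106,100):print("grip",r)
```

```text
12.5167 [0.42761774 0.25055403 0.2037078 ] [ 0.03086583  0.30185788 -0.30053741] 0.6537741965571394
grip (array([283., 216.]), 2057.0, ((426.46783447265625, 249.8604736328125), (82.89990997314453, 19.03893280029297), 33.925662994384766))
```

View pics/s7.png

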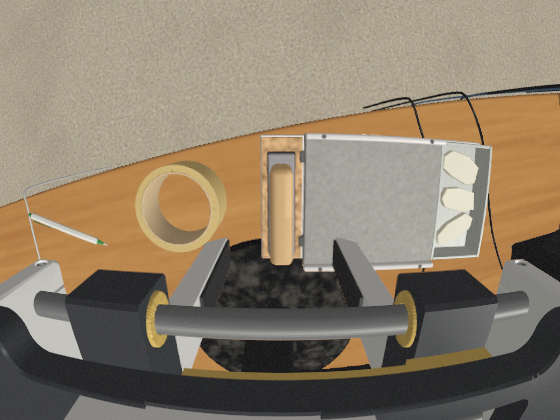

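The scraper stands upright on its ledge at (283,215) with the gripper clear above it. All three flakes are in the tray at (460,167), (457,200) and (455,230), and the tape roll at (181,206) and the tray haven't moved. I'll hand the job in.

```bash
python3 -c "
from cell import env
print(env.job_done())"
```

```text
the job is handed in; nothing more can be done
None
```

I swept all three flakes into the tray and stood the scraper upright on its ledge again, released; the tray and tape roll look unmoved in the last picture, and I handed the job in at about 12.5 s.

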